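# Release a lead vial pot from a ratchet clamp and stand it in the transfer pot

### The job

The lead vial pot is held in the ratchet clamp by a sprung jaw. Press the trip screw on the pawl's tail gently down, only as far as it takes to lift the pawl off the ratchet wheel and never hard onto its stop, and keep it there until the jaw has crept all the way back. Only then lift the vial pot out and set it down gently, upright, in the well of the round lead transfer pot.

Things in the scene. Friction and masses are not known exactly. Their poses are not given: they have to be found in the camera images.
- clamp: Grey bench clamp, base plate 96 x 233 x 10 mm; origin under the plate, z up; its ratchet looks along -x, its jaws close along y. The vial pot stands on the plate between the jaws, its axis at y +60 mm; right of it (-y) is a gearbox. The jaws are 30 to 46 mm wide along x and up to 59 mm high; along x, both sides of the vial pot are free for fingers.
- wheel_axis (a point): Centre of the front face of the steel ratchet wheel on the gearbox's front: 20 saw teeth, 56 mm across, 42 mm above the bench, axis along the clamp's x. It is geared to the moving jaw.
- pawl_pivot (a point): Pivot of the dark steel see-saw pawl above the wheel, 73 mm above the bench, axis along the clamp's x. The nose, 34 mm to +y, sits in the wheel's teeth; the cranked tail points 42 mm to -y.
- pawl_tail (a point): Top of the pawl's tail, 61 mm up. A trip screw stands in it, knurled head 16 mm across, its flat top 12 to 27 mm above this point, as last set, not measured: feel for it. Pressed down, it lifts the nose: 5 to 6 N to start, up to 10 N to draw the nose out, clear after 4.5 mm of travel, hard stop after 5.5 mm. Above 16 N the pawl bends. Let go, it springs back.
- jaw (a joint): How far the steel moving jaw has backed off the vial pot, in m along the clamp's -y: 0 clamped, 0.018 right back at its stop. Its return spring opens it while the pawl is held off the wheel; an oil damper makes that last about 3 s. If the pawl drops back early, the jaw stays at the tooth it has reached and can be released again.
- pig_centre (a point): Centre, half-way up, of the grey lead vial pot in the clamp: round body 46 mm across with a domed shoulder from 25 mm above this point, a knob on top, 84 mm high in all, 0.65 to 0.95 kg, lid fixed on. It stands on the base plate, foot 10 mm above the bench.
- transfer_pot: Round low off-white lead transfer pot, 154 mm across, 36 mm high, 2.9 kg; origin under its centre, z up. In its middle an open round well, about 54 mm across, floor 15 mm above the bench, 21 mm deep; the vial pot stands in it.
Not all that is in view belongs to the job. Leave any pink look-alike of the part that bears pig_centre alone.

How it is judged (in metres and radians):
On the way, in this order (a step that is already met when the one before it is completed fails the run):
1. the jaw has backed right off while the vial pot still stands in the clamp (value of joint jaw above 0.017 m and z of pig_centre in the frame of clamp below 0.056 m and angle between pig_centre's own z axis and vertical below 0.1 rad), for 0.2 s.
2. the vial pot is in the well of the transfer pot (horizontal distance between pig_centre and transfer_pot below 0.01 m and z of pig_centre in the frame of transfer_pot below 0.062 m), for 0.2 s.
At the end, for the whole second after the job is handed in: The vial pot stands upright (within 0.1 rad), at rest, in the transfer pot's well: axes within 10 mm, its foot within 3 mm of the well's floor height; the clamp's jaw is still backed off by at least 16 mm (horizontal distance between pig_centre and transfer_pot below 0.01 m and z of pig_centre in the frame of transfer_pot below 0.06 m and angle between pig_centre's own z axis and vertical below 0.1 rad and linear speed of pig below 0.02 m/s and value of joint jaw above 0.016 m); the robot touches nothing.
It fails at once if the pawl or its trip screw is pressed with more than 16 N (contact force between the fingers and pawl above 16 N).
It fails at once if the vial pot is lifted while the jaw is not yet back (value of joint jaw below 0.016 m and z of pig_centre in the frame of clamp above 0.06 m).
It fails at once if the vial pot is dropped or driven into the transfer pot (over 40 N between them) (contact force between pig and transfer_pot above 40 N).
It also fails if it takes over 67 s, if anything falls off the work surface, if the arm or the gripper's body presses on something with over 40 N, if the wrist force passes 120 N, or if a joint passes its speed limit or range.

### The arm

A 6-joint arm with a two-finger parallel gripper is mounted at the origin on a cart in front of the work surface, level with it; the furniture and walls round the work are solid. World frame = base frame: x ahead of the robot, y to its left, z up, the work surface at z = 0. Lengths are in m, angles in degrees, forces in N, time in s.
With the tool pointing down it reaches from about 0.4 to 0.825 m from the base axis. Payload 7 kg.
Tool frame: the origin (TCP) lies at the very end of the fingers, on their centre line; the grasp point (between the pads) lies 19 mm behind it; z points along the fingers, x is the direction in which the jaws open and shut, and the axes are right-handed (so a half turn about z gives the same grasp; the last joint's range is limited). The gripper opens to 88 mm and grips with 3 to 60 N. Pads are 19 mm wide; open, the fingers measure 130 mm over their backs; the gripper's body (78 mm by 193 mm) begins 47 mm behind the grasp point.
Start: joints at [-55.858, 20.546, 0.682, 0, -70.136, -16.507], TCP at [0.204, -0.643, 0.227] pointing down, gripper open.
Joint ranges: [-176.03, 176.03], [-82.01, 121.73], [-58.28, 71.71], [-173.87, 95.51], [-174.79, -0.11], [-173.66, 173.66]. Speed limits (degrees/s): [136.94, 136.94, 172.46, 180, 180, 180].

### API

Orientations are given as [roll, pitch, yaw] about the fixed x, y, z axes, in that order (R = Rz(yaw) Ry(pitch) Rx(roll)).
In Python, from plant import get_state, optics, order, finder gives the robot as it stands.
- The arm moves only by the shell command python3 -m crank 'ROWS' [FORCE]. ROWS is JSON, a list of rows, each an object of numbers: "dx", "dy", "dz": the shift along the tool's x, y, z in mm; "wx", "wy", "wz": the turn, a rotation vector about the tool's x, y, z in degrees; "hand": the opening in per cent of the stroke, from 0 (shut) to 100 (fully open). A call has 1 to 10 rows; each row shifts and turns the commanded pose from where the row before left it, along the tool's axes as they then stand; what a row does not reach is not made up. A row lasts 1/8 s, in which the tool goes at most 62.5 mm and 10.7 degrees, less where a joint would pass 70% of its speed; a pose out of reach is approached as far as the arm can. A call is refused whole if a number of a shift passes 62.5 or a number of a turn 10.7, either way. A call with a gripper value outside its range is refused whole. The fingers move at their own pace and stop on an object; FORCE is the grip in N (left out, the last holds). Time passes only in rows, so rows that do not move let the fingers close. It gives the time, the measured TCP pose, the force and the opening at its end, in the units of the state.
- get_state(): the state, without advancing time (a new reading comes with each control period).
- optics.capture(name): name is "scene" or "top"; returns the picture (480x640x3 uint8, blue, green, red); there is no depth.
- optics.calibration(name): a dict with "intrinsics" (3x3 intrinsics, pixels), "R" (3x3) and "t" (3): a world point X has camera coordinates R X + t. Camera axes: x right, y down, z forward; pixel columns grow to the right and rows downward; lengths in m; the calibration is good to about 2 mm. A picture is of the moment at which its call begins. calibration takes no time and is no camera call.
- order.close_job(): hands the job in, once; it reports no verdict.
Trained networks look in the newest picture that a camera, given by its name, has taken for a name from the list of things; names that differ only in an ending like _2 or _b are one class to them, and where a whole thing is asked for, a point or a joint stands for the part that bears it (a point fixed in the world has none). Each returns a list of dicts, best first, with "conf" (0 to 1); they miss things now and then, are a little off and sometimes report something else, mostly with a low value. They report only what shows in the picture. A call takes as long as a camera call. They do not tell look-alikes from the thing itself.
- finder.masks_of(thing, camera): "mask" (480x640 bool, what is visible of it) and "rect" ([centre column, centre row, width, height] in pixels, round what is visible of it).
- finder.place_of(thing, camera): "centre" ([column, row] in pixels: a listed point, or the origin of a listed thing).
The state is a dict: "time_s": time; "joints": joint angles; "qd": joint speeds; "joint_torque": joint torques, N m; "tcp_pos": TCP position; "eef_rot": TCP orientation; "contact_force": force on the tool from outside, world axes, zero at the start; "moment": the same for the moment, N m; "gripper_width": finger opening in m.
Only numpy, scipy, OpenCV 4.12 (cv2) and the standard library are available. Lean on these libraries where they do the work, as an engineer would, in place of code of your own. Each camera call takes 0.05 s, during which the arm holds its last target.

## Working session

There is one attempt and no reset: what is moved stays moved. The work goes in short steps, Python scripts to look and compute and a shell command to move; the robot and the scene stay as the last step left them, time stands still between calls to the robot, and variables do not carry over. Pictures are saved under pics/ and viewed, and the job is handed in when it is done.

```bash
ls; mkdir -p pics
python3 - <<'E'
from plant import get_state, optics, order, finder
import cv2
print(get_state())
for c in ["scene","top"]:
    im=optics.capture(c); cv2.imwrite(f"pics/{c}0.png",im)
    k=optics.calibration(c); print(c,k)
    for t in ["clamp","wheel_axis","pawl_pivot","pawl_tail","pig_centre","transfer_pot"]:
        print(t,[(round(d["conf"],2),[round(float(x)) for x in d["centre"]]) for d in finder.place_of(t,c)])
print(get_state()["time_s"])
E
```

```text
pics
{'time_s': 0.0, 'joints': array([-5.58581825e+01,  2.05909715e+01,  6.34674898e-01, -2.10527414e-02,
       -7.01370397e+01, -1.65070020e+01]), 'qd': array([ 0.0119615 , -0.13601355, -0.06114997,  0.00367064,  0.04477851,
       -0.02185576]), 'joint_torque': array([ 1.49039308e-03, -5.82712018e+01,  2.93055385e+01,  6.99716359e+00,
        6.83041246e-03, -1.23744012e-04]), 'tcp_pos': array([ 0.20432159, -0.64281632,  0.22563185]), 'eef_rot': array([-1.79992453e+02, -9.51132074e-02,  1.07627640e+02]), 'contact_force': array([-0.54197036, -0.17532018,  0.50851697]), 'moment': array([-0.00804815, -0.01713066, -0.00507261]), 'gripper_width': 0.08752109859961803}
scene {'intrinsics': array([[618.74024915,   0.        , 312.77840304],
       [  0.        , 618.74024915, 245.65205385],
       [  0.        ,   0.        ,   1.        ]]), 'R': array([[-0.56150938, -0.82741129,  0.00988816],
       [-0.51328178,  0.33890766, -0.78846903],
       [ 0.64903701, -0.44780817, -0.61499497]]), 't': array([0.22066291, 0.35166254, 0.88923405])}
clamp [(0.82, [270, 295])]
wheel_axis [(0.59, [294, 281])]
pawl_pivot []
pawl_tail [(0.61, [332, 263])]
pig_centre [(0.96, [175, 292]), (0.88, [243, 284]), (0.71, [197, 322])]
transfer_pot [(0.79, [378, 234]), (0.21, [240, 284])]
top {'intrinsics': array([[483.62467195,   0.        , 319.33088563],
       [  0.        , 483.62467195, 245.30115988],
       [  0.        ,   0.        ,   1.        ]]), 'R': array([[ 0.02183957, -0.9997581 , -0.0026016 ],
       [-0.98802783, -0.02118567, -0.15281419],
       [ 0.1527221 ,  0.00590785, -0.98825151]]), 't': array([-0.08270928,  0.53304213,  0.96833483])}
clamp [(0.62, [276, 263])]
wheel_axis [(0.57, [291, 278])]
pawl_pivot [(0.76, [306, 271])]
pawl_tail [(0.71, [325, 276])]
pig_centre [(0.79, [197, 227]), (0.59, [245, 252]), (0.58, [193, 267])]
transfer_pot [(0.74, [416, 239])]
0.7
```

View pics/scene0.png

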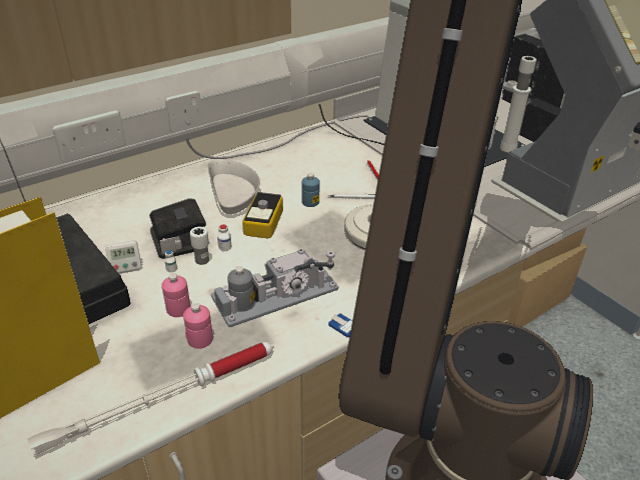

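View pics/top0.png

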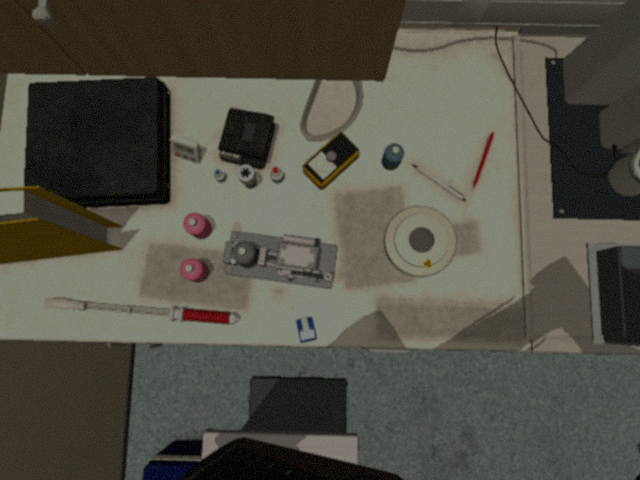

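The scene shows the clamp at about (275,285), with the grey vial pot at (241,285) in its left end. The two pink look-alikes are at (175,295) and (198,325), and the transfer pot is partly hidden at (365,225). In the top view the pot is at (420,240) and the vial pot at (245,252).

```bash
cat > h.py <<'E'
import numpy as np, cv2
from plant import get_state, optics, order, finder
def cal(c):
    k=optics.calibration(c); return k["intrinsics"],k["R"],k["t"]
def ray(c,px):
    K,R,t=cal(c); d=R.T@np.linalg.inv(K)@np.array([px[0],px[1],1.]); return -R.T@t,d
def atz(c,px,z):
    o,d=ray(c,px); return o+d*(z-o[2])/d[2]
def proj(c,X):
    K,R,t=cal(c); p=(np.atleast_2d(X)@R.T+t)@K.T; return p[:,:2]/p[:,2:]
def tri(ps,pt):
    A=[];b=[]
    for c,p in (("scene",ps),("top",pt)):
        o,d=ray(c,p); d=d/np.linalg.norm(d); P=np.eye(3)-np.outer(d,d); A.append(P); b.append(P@o)
    A=np.vstack(A); return np.linalg.lstsq(A,np.hstack(b),rcond=None)[0]
E
python3 - <<'E'
from h import *
np.set_printoptions(precision=4,suppress=True)
S={};T={}
for c,D in (("scene",S),("top",T)):
    im=optics.capture(c)
    x,y,w,h=(200,220,160,120) if c=="scene" else (210,210,150,100)
    cv2.imwrite(f"pics/{c}1.png",cv2.resize(im[y:y+h,x:x+w],None,fx=5,fy=5,interpolation=cv2.INTER_CUBIC))
    for t in ["clamp","transfer_pot","pig_centre"]:
        for m in finder.masks_of(t,c):
            M=m["mask"].astype(np.uint8)
            print(c,t,round(m["conf"],2),np.round(m["rect"],1),M.sum(),cv2.minAreaRect(cv2.findNonZero(M)))
Z={"clamp":0,"wheel_axis":.042,"pawl_pivot":.073,"pawl_tail":.061,"pig_centre":.052,"transfer_pot":0}
for t,z in Z.items():
    for c in ("scene","top"):
        for d in finder.place_of(t,c): print(t,c,round(d["conf"],2),d["centre"],atz(c,d["centre"],z))
E
```

```text
scene clamp 0.94 [272.9 287.2 124.3  77.2] 4508 ((275.74444580078125, 283.65594482421875), (51.65389633178711, 129.3551025390625), 71.36541748046875)
scene transfer_pot 0.94 [360.6 227.2  32.2  41.7] 864 ((356.61199951171875, 223.8839874267578), (24.417863845825195, 44.27415084838867), 10.30484676361084)
scene pig_centre 0.94 [241.4 289.4  25.8  46.7] 844 ((240.4461669921875, 287.56927490234375), (43.41215896606445, 24.80694580078125), 82.87498474121094)
scene pig_centre 0.9 [197.8 325.   26.7  46. ] 1094 ((197.36305236816406, 325.42498779296875), (45.437232971191406, 27.678159713745117), 85.03025817871094)
scene pig_centre 0.74 [176.3 295.2  26.3  45.3] 927 ((175.3648681640625, 294.689208984375), (43.89453125, 25.153045654296875), 80.53767395019531)
top clamp 0.69 [282.  261.2 117.4  52.3] 4275 ((278.84002685546875, 257.1199951171875), (112.00570678710938, 48.36609649658203), 8.130102157592773)
top transfer_pot 0.61 [278.1 260.1 115.9  55.3] 4507 ((279.5625915527344, 257.2180480957031), (111.82362365722656, 48.414676666259766), 7.943472385406494)
top transfer_pot 0.57 [420.9 241.1  
[... 880 characters left out ...]
275.9, 263.0] [0.4919 0.0151 0.073 ]
pawl_tail scene 0.87 [330.1, 262.8] [ 0.4673 -0.0902  0.061 ]
pawl_tail scene 0.6 [311.5, 265.5] [ 0.4804 -0.0556  0.061 ]
pawl_tail top 0.58 [325.0, 276.7] [ 0.4675 -0.0842  0.061 ]
pig_centre scene 0.9 [173.9, 289.2] [0.573  0.1889 0.052 ]
pig_centre scene 0.84 [241.9, 285.1] [0.5137 0.0787 0.052 ]
pig_centre scene 0.75 [199.3, 322.7] [0.4683 0.1882 0.052 ]
pig_centre top 0.64 [244.0, 249.8] [0.5203 0.0838 0.052 ]
pig_centre top 0.61 [194.5, 268.5] [0.4794 0.1835 0.052 ]
pig_centre top 0.55 [199.9, 226.9] [0.5663 0.1776 0.052 ]
transfer_pot scene 0.84 [379.7, 235.9] [ 0.5423 -0.2799  0.    ]
transfer_pot top 0.59 [419.2, 239.3] [ 0.5589 -0.2878  0.    ]
```

```bash
ls pics
```

```text
scene0.png
scene1.png
top0.png
top1.png
```

View pics/scene1.png

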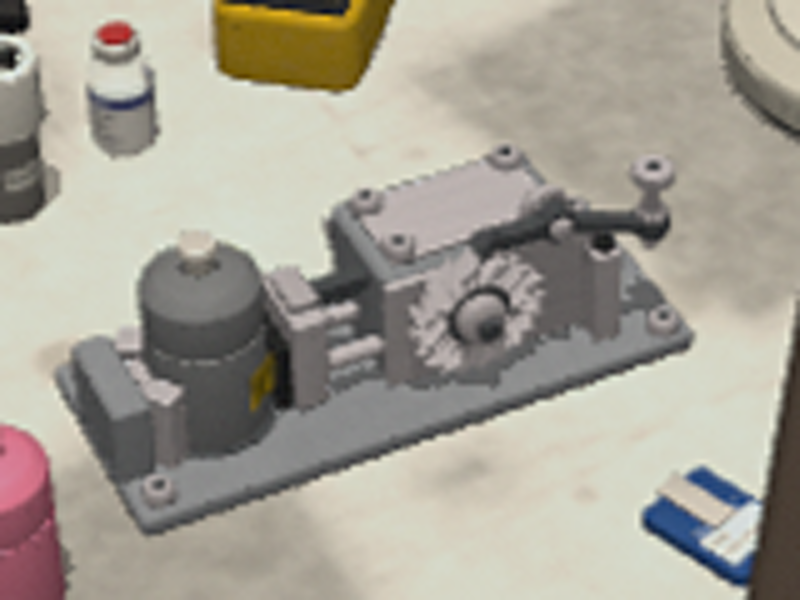

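View pics/top1.png

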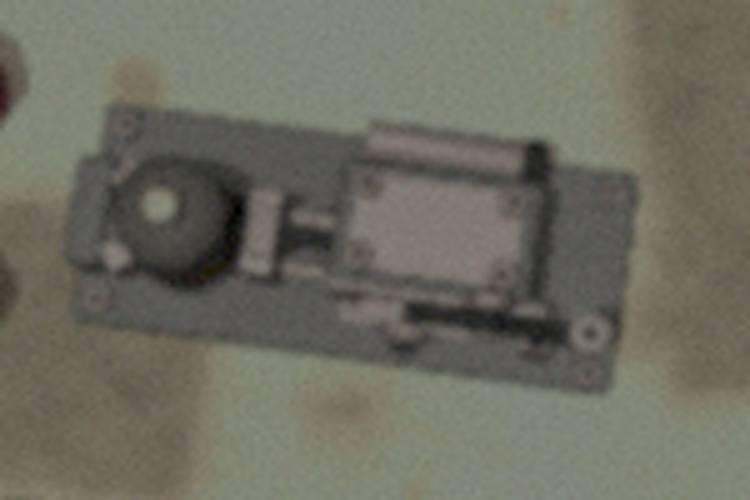

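Run:
```python
from h import *
np.set_printoptions(precision=4,suppress=True)
f=lambda x,y:(210+(x)/5-.4,210+y/5-.4)
g=lambda x,y:(200+x/5-.4,220+y/5-.4)
print("screw",tri(g(653,165),f(590,333)), "knob",tri(g(198,245),f(160,205)))
C=[atz("top",f(*p),.010) for p in [(108,105),(637,176),(608,394),(74,322)]]
print(np.array(C)); c=np.mean(C,0); print("centre",c)
for a,b in ((0,1),(3,2)): v=C[a]-C[b]; print(np.linalg.norm(v), np.degrees(np.arctan2(v[1],v[0]))-90)
for p in [(145,532),(692,340)]: print("scene corner",atz("scene",g(*p),.005))
for z in (.0805,.084,.088): print(z,atz("top",f(590,333),z),atz("scene",g(653,165),z))
im=optics.capture("top"); 
x,y,w,h=370,190,100,100
cv2.imwrite("pics/pot.png",cv2.resize(im[y:y+h,x:x+w],None,fx=6,fy=6,interpolation=cv2.INTER_CUBIC))
# clamp z-yaw guess
yaw=np.radians(np.mean([np.degrees(np.arctan2((C[a]-C[b])[1],(C[a]-C[b])[0]))-90 for a,b in((0,1),(3,2))]))
R=np.array([[np.cos(yaw),-np.sin(yaw)],[np.sin(yaw),np.cos(yaw)]])
print("pig if origin centre",c[:2]+R@[0,.06],"yaw",np.degrees(yaw))
```

```text
screw [ 0.4664 -0.089   0.0874] knob [0.5127 0.0817 0.0943]
[[ 0.5676  0.1203  0.01  ]
 [ 0.5414 -0.109   0.01  ]
 [ 0.4475 -0.0982  0.01  ]
 [ 0.4732  0.1301  0.01  ]]
centre [0.5074 0.0108 0.01  ]
0.23071355381278905 -6.513156145315406
0.22971774064907036 -6.427101532452028
scene corner [0.4761 0.1306 0.005 ]
scene corner [ 0.4504 -0.0992  0.005 ]
0.0805 [ 0.4669 -0.0891  0.0805] [ 0.4734 -0.094   0.0805]
0.084 [ 0.4666 -0.0891  0.084 ] [ 0.4698 -0.0914  0.084 ]
0.088 [ 0.4662 -0.0891  0.088 ] [ 0.4658 -0.0884  0.088 ]
pig if origin centre [0.5142 0.0704] yaw -6.470128838883717
```

View pics/pot.png

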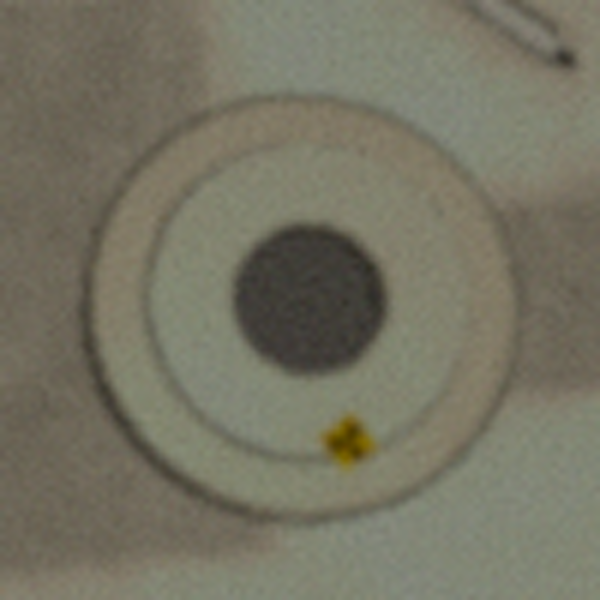

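Top view: the well's rim is centred at (421.3, 239.4) and about 25 px across, which is about 54 mm. The screw head triangulates to z≈0.087. I'll write a helper that works out how far to go, then start moving.

```bash
cat >> h.py <<'E'
from scipy.spatial.transform import Rotation as Ro
def plan(wps,yaw,turnrows=None,pos=None,rpy=None):
    """wps: list of (xyz, nrows); yaw target final, spread on first turnrows rows"""
    s=get_state(); p=np.array(s["tcp_pos"] if pos is None else pos); R=Ro.from_euler("xyz",s["eef_rot"] if rpy is None else rpy,degrees=True)
    Rt=Ro.from_euler("xyz",[180,0,yaw],degrees=True)
    tot=sum(n for _,n in wps); tr=turnrows or tot; k=0
    for w,n in wps:
        w=np.array(w,float); st=(w-p)/n
        for _ in range(n):
            d=R.inv().apply(st)*1000; v=np.zeros(3)
            if k<tr: v=np.degrees((R.inv()*Rt).as_rotvec())/(tr-k)
            print({a:round(float(b),1) for a,b in zip(("dx","dy","dz","wx","wy","wz"),[*d,*v])})
            R=R*Ro.from_rotvec(np.radians(v)); p=p+st; k+=1
E
python3 - <<'E'
from h import *
print("well",atz("top",(421.3,239.4),.036))
plan([((.204,-.53,.226),3),((.33,-.36,.22),5),((.4665,-.089,.16),7)],173.5,13)
E
```

```text
well [ 0.55258307 -0.28490812  0.036     ]
{'dx': 36.0, 'dy': 11.3, 'dz': 0.2, 'wx': 0.0, 'wy': 0.0, 'wz': -5.1}
{'dx': 34.9, 'dy': 14.4, 'dz': 0.2, 'wx': 0.0, 'wy': 0.0, 'wz': -5.1}
{'dx': 33.5, 'dy': 17.5, 'dz': 0.2, 'wx': 0.0, 'wy': 0.0, 'wz': -5.1}
{'dx': 14.9, 'dy': 39.6, 'dz': 1.2, 'wx': 0.0, 'wy': 0.0, 'wz': -5.1}
{'dx': 11.3, 'dy': 40.8, 'dz': 1.2, 'wx': 0.0, 'wy': 0.0, 'wz': -5.1}
{'dx': 7.7, 'dy': 41.6, 'dz': 1.2, 'wx': 0.0, 'wy': 0.0, 'wz': -5.1}
{'dx': 4.0, 'dy': 42.1, 'dz': 1.2, 'wx': 0.0, 'wy': 0.0, 'wz': -5.1}
{'dx': 0.3, 'dy': 42.3, 'dz': 1.2, 'wx': 0.0, 'wy': 0.0, 'wz': -5.1}
{'dx': 3.9, 'dy': 43.2, 'dz': 8.6, 'wx': 0.0, 'wy': 0.0, 'wz': -5.1}
{'dx': 0.0, 'dy': 43.3, 'dz': 8.6, 'wx': 0.0, 'wy': 0.0, 'wz': -5.1}
{'dx': -3.8, 'dy': 43.2, 'dz': 8.6, 'wx': 0.0, 'wy': 0.0, 'wz': -5.1}
{'dx': -7.6, 'dy': 42.7, 'dz': 8.6, 'wx': 0.0, 'wy': 0.0, 'wz': -5.1}
{'dx': -11.3, 'dy': 41.8, 'dz': 8.6, 'wx': 0.0, 'wy': 0.0, 'wz': -5.1}
{'dx': -15.0, 'dy': 40.7, 'dz': 8.6, 'wx': 0.0, 'wy': 0.0, 'wz': 0.0}
{'dx': -15.0, 'dy': 40.7, 'dz': 8.6, 'wx': 0.0, 'wy': 0.0, 'wz': 0.0}
```

```bash
python3 -m crank '[{"dx":36,"dy":11.3,"wz":-5.1,"hand":0},{"dx":35,"dy":14.4,"wz":-5.1},{"dx":33.5,"dy":17.5,"wz":-5.1},{"dx":15,"dy":39.6,"dz":1.2,"wz":-5.1},{"dx":11.3,"dy":40.8,"dz":1.2,"wz":-5.1},{"dx":7.7,"dy":41.6,"dz":1.2,"wz":-5.1},{"dx":4,"dy":42.1,"dz":1.2,"wz":-5.1},{"dx":0.3,"dy":42.3,"dz":1.2,"wz":-5.1}]' 20
python3 -c "
from h import *
plan([((.4665,-.089,.15),8)],173.5,7)"
```

```text
{'dx': 56.1, 'dy': 52.2, 'dz': 9.6, 'wx': 0.0, 'wy': 0.0, 'wz': -9.4}
{'dx': 46.8, 'dy': 60.7, 'dz': 9.6, 'wx': 0.0, 'wy': 0.0, 'wz': -9.4}
{'dx': 36.3, 'dy': 67.5, 'dz': 9.6, 'wx': 0.0, 'wy': 0.0, 'wz': -9.4}
{'dx': 24.7, 'dy': 72.5, 'dz': 9.6, 'wx': 0.0, 'wy': 0.0, 'wz': -9.4}
{'dx': 12.6, 'dy': 75.6, 'dz': 9.6, 'wx': 0.0, 'wy': 0.0, 'wz': -9.4}
{'dx': 0.0, 'dy': 76.6, 'dz': 9.6, 'wx': 0.0, 'wy': 0.0, 'wz': -9.4}
{'dx': -12.5, 'dy': 75.6, 'dz': 9.6, 'wx': 0.0, 'wy': 0.0, 'wz': -9.4}
{'dx': -24.7, 'dy': 72.5, 'dz': 9.6, 'wx': 0.0, 'wy': 0.0, 'wz': 0.0}validation failed for argument at $[0]...
```

The call was refused, perhaps because each row needs every key. Retrying with full rows.

```bash
python3 -m crank '[{"dx":36,"dy":11.3,"dz":0,"wx":0,"wy":0,"wz":-5.1,"hand":0},{"dx":35,"dy":14.4,"dz":0,"wx":0,"wy":0,"wz":-5.1,"hand":0},{"dx":33.5,"dy":17.5,"dz":0,"wx":0,"wy":0,"wz":-5.1,"hand":0},{"dx":15,"dy":39.6,"dz":1,"wx":0,"wy":0,"wz":-5.1,"hand":0},{"dx":11.3,"dy":40.8,"dz":1,"wx":0,"wy":0,"wz":-5.1,"hand":0},{"dx":7.7,"dy":41.6,"dz":1,"wx":0,"wy":0,"wz":-5.1,"hand":0},{"dx":4,"dy":42.1,"dz":1,"wx":0,"wy":0,"wz":-5.1,"hand":0},{"dx":0.3,"dy":42.3,"dz":1,"wx":0,"wy":0,"wz":-5.1,"hand":0}]' 20
python3 -c "
from h import *
plan([((.4665,-.089,.15),8)],173.5,7)"
```

```text
time_s: 2.75
tcp_pos: [0.3301, -0.3584, 0.2219]
eef_rot: [180.0, 0.0, 148.6]
contact_force: [0.9, 0.2, 0.5]
gripper_width: 0.0131
{'dx': 3.0, 'dy': 37.6, 'dz': 9.0, 'wx': -0.0, 'wy': 0.0, 'wz': -3.6}
{'dx': 0.7, 'dy': 37.7, 'dz': 9.0, 'wx': -0.0, 'wy': 0.0, 'wz': -3.6}
{'dx': -1.7, 'dy': 37.7, 'dz': 9.0, 'wx': -0.0, 'wy': 0.0, 'wz': -3.6}
{'dx': -4.0, 'dy': 37.5, 'dz': 9.0, 'wx': -0.0, 'wy': 0.0, 'wz': -3.6}
{'dx': -6.3, 'dy': 37.2, 'dz': 9.0, 'wx': -0.0, 'wy': 0.0, 'wz': -3.6}
{'dx': -8.6, 'dy': 36.7, 'dz': 9.0, 'wx': -0.0, 'wy': 0.0, 'wz': -3.6}
{'dx': -10.9, 'dy': 36.1, 'dz': 9.0, 'wx': -0.0, 'wy': 0.0, 'wz': -3.6}
{'dx': -13.1, 'dy': 35.4, 'dz': 9.0, 'wx': 0.0, 'wy': 0.0, 'wz': 0.0}
```

```bash
python3 -m crank '[{"dx":3,"dy":37.6,"dz":9,"wx":0,"wy":0,"wz":-3.6,"hand":0},{"dx":0.7,"dy":37.7,"dz":9,"wx":0,"wy":0,"wz":-3.6,"hand":0},{"dx":-1.7,"dy":37.7,"dz":9,"wx":0,"wy":0,"wz":-3.6,"hand":0},{"dx":-4,"dy":37.5,"dz":9,"wx":0,"wy":0,"wz":-3.6,"hand":0},{"dx":-6.3,"dy":37.2,"dz":9,"wx":0,"wy":0,"wz":-3.6,"hand":0},{"dx":-8.6,"dy":36.7,"dz":9,"wx":0,"wy":0,"wz":-3.6,"hand":0},{"dx":-10.9,"dy":36.1,"dz":9,"wx":0,"wy":0,"wz":-3.6,"hand":0},{"dx":-13.1,"dy":35.4,"dz":9,"wx":0,"wy":0,"wz":0,"hand":0},{"dx":0,"dy":0,"dz":25,"wx":0,"wy":0,"wz":0,"hand":0},{"dx":0,"dy":0,"dz":0,"wx":0,"wy":0,"wz":0,"hand":0}]'
python3 - <<'E'
from h import *
s=get_state(); print(s["tcp_pos"],s["eef_rot"],s["contact_force"],s["gripper_width"])
a=optics.capture("scene")[190:310,220:380]; b=optics.capture("top")[210:310,210:360]
b=cv2.resize(b,(160,107)); im=np.hstack([cv2.resize(a,None,fx=5,fy=5)])
cv2.imwrite("pics/s2.png",im)
print(proj("scene",s["tcp_pos"]),proj("top",s["tcp_pos"]))
E
```

```text
time_s: 4.0
tcp_pos: [0.4644, -0.09, 0.1233]
eef_rot: [-180.0, -0.2, 173.7]
contact_force: [-0.5, -0.3, -0.4]
gripper_width: 0.001
[ 0.4643779  -0.0900252   0.12333437] [-179.95344749   -0.18599833  173.6722993 ] [-0.52066861 -0.27912369 -0.4058463 ] 0.000987109961607202
[[331.85746517 237.9118868 ]] [[328.35895846 275.51791301]]
```

View pics/s2.png

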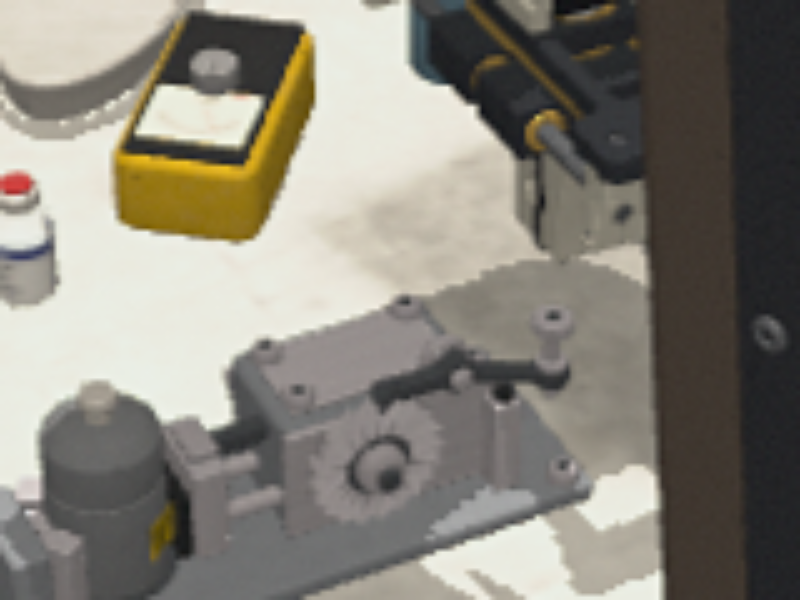

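The fingertips are right above the screw head (tip at crop (560,250), head at (552,318)). Approaching it and feeling for contact.

```bash
python3 -m crank '[{"dx":-2,"dy":0,"dz":14,"wx":0,"wy":0,"wz":0,"hand":0},{"dx":0,"dy":0,"dz":14,"wx":0,"wy":0,"wz":0,"hand":0},{"dx":0,"dy":0,"dz":2,"wx":0,"wy":0,"wz":0,"hand":0},{"dx":0,"dy":0,"dz":0,"wx":0,"wy":0,"wz":0,"hand":0}]'
python3 -m crank '[{"dx":0,"dy":0,"dz":1,"wx":0,"wy":0,"wz":0,"hand":0},{"dx":0,"dy":0,"dz":1,"wx":0,"wy":0,"wz":0,"hand":0},{"dx":0,"dy":0,"dz":0,"wx":0,"wy":0,"wz":0,"hand":0}]'
```

```text
time_s: 4.6
tcp_pos: [0.4674, -0.0906, 0.0943]
eef_rot: [-180.0, -0.0, 173.6]
contact_force: [0.3, -0.7, -0.7]
gripper_width: 0.0003
time_s: 4.97
tcp_pos: [0.4676, -0.0904, 0.0927]
eef_rot: [180.0, 0.0, 173.6]
contact_force: [-0.0, 0.7, -0.0]
gripper_width: 0.0002
```

```bash
for i in 1 2 ; do python3 -m crank '[{"dx":0,"dy":0,"dz":1,"wx":0,"wy":0,"wz":0,"hand":0},{"dx":0,"dy":0,"dz":1,"wx":0,"wy":0,"wz":0,"hand":0},{"dx":0,"dy":0,"dz":0,"wx":0,"wy":0,"wz":0,"hand":0}]' | egrep 'tcp|contact'; done
```

```text
tcp_pos: [0.4675, -0.0904, 0.0905]
contact_force: [0.1, -0.4, -0.6]
tcp_pos: [0.4675, -0.0905, 0.0885]
contact_force: [-0.1, 0.1, 0.0]
```

```bash
python3 -m crank '[{"dx":0,"dy":0,"dz":1,"wx":0,"wy":0,"wz":0,"hand":0},{"dx":0,"dy":0,"dz":0,"wx":0,"wy":0,"wz":0,"hand":0}]' | egrep 'tcp|contact'
```

```text
tcp_pos: [0.4675, -0.0905, 0.0875]
contact_force: [0.4, 0.4, 0.4]
```

```bash
python3 -m crank '[{"dx":0,"dy":0,"dz":1,"wx":0,"wy":0,"wz":0,"hand":0},{"dx":0,"dy":0,"dz":0,"wx":0,"wy":0,"wz":0,"hand":0}]' | egrep 'tcp|contact'
```

```text
tcp_pos: [0.4675, -0.0905, 0.0865]
contact_force: [-0.7, 0.8, 0.4]
```

```bash
python3 -m crank '[{"dx":0,"dy":0,"dz":1,"wx":0,"wy":0,"wz":0,"hand":0},{"dx":0,"dy":0,"dz":0,"wx":0,"wy":0,"wz":0,"hand":0}]' | egrep 'tcp|contact'
```

```text
tcp_pos: [0.4675, -0.0905, 0.0855]
contact_force: [0.1, 0.7, 0.0]
```

```bash
python3 -m crank '[{"dx":0,"dy":0,"dz":1,"wx":0,"wy":0,"wz":0,"hand":0},{"dx":0,"dy":0,"dz":0,"wx":0,"wy":0,"wz":0,"hand":0}]' | egrep 'tcp|contact'
```

```text
tcp_pos: [0.4676, -0.0905, 0.0848]
contact_force: [-1.0, 0.0, 3.6]
```

Contact at z≈0.085. Now pressing in small steps.

```bash
for i in 1 2; do python3 -m crank '[{"dx":0,"dy":0,"dz":0.5,"wx":0,"wy":0,"wz":0,"hand":0},{"dx":0,"dy":0,"dz":0,"wx":0,"wy":0,"wz":0,"hand":0}]' | egrep 'tcp|contact'; done
```

```text
tcp_pos: [0.4677, -0.0905, 0.0846]
contact_force: [-2.5, 1.0, 7.6]
tcp_pos: [0.4678, -0.0906, 0.0842]
contact_force: [-2.2, -0.9, 8.6]
```

```bash
for i in 1 2; do python3 -m crank '[{"dx":0,"dy":0,"dz":0.5,"wx":0,"wy":0,"wz":0,"hand":0},{"dx":0,"dy":0,"dz":0,"wx":0,"wy":0,"wz":0,"hand":0}]' | egrep 'tcp|contact'; done
```

```text
tcp_pos: [0.4678, -0.0906, 0.0838]
contact_force: [-2.9, -0.7, 10.9]
tcp_pos: [0.4678, -0.0907, 0.0834]
contact_force: [-2.3, -1.4, 9.6]
```

```bash
for i in 1 2; do python3 -m crank '[{"dx":0,"dy":0,"dz":0.5,"wx":0,"wy":0,"wz":0,"hand":0},{"dx":0,"dy":0,"dz":0,"wx":0,"wy":0,"wz":0,"hand":0}]' | egrep 'tcp|contact'; done
```

```text
tcp_pos: [0.4678, -0.0908, 0.0829]
contact_force: [-4.1, -0.7, 11.0]
tcp_pos: [0.4677, -0.0909, 0.0824]
contact_force: [-2.5, -2.0, 10.5]
```

```bash
python3 -m crank '[{"dx":0,"dy":0,"dz":0.5,"wx":0,"wy":0,"wz":0,"hand":0},{"dx":0,"dy":0,"dz":0,"wx":0,"wy":0,"wz":0,"hand":0}]' | egrep 'tcp|contact'
```

```text
tcp_pos: [0.4677, -0.091, 0.0819]
contact_force: [-2.8, -3.9, 10.3]
```

```bash
python3 -m crank '[{"dx":0,"dy":0,"dz":0.5,"wx":0,"wy":0,"wz":0,"hand":0},{"dx":0,"dy":0,"dz":0,"wx":0,"wy":0,"wz":0,"hand":0}]' | egrep 'tcp|contact'
```

```text
tcp_pos: [0.4677, -0.0911, 0.0812]
contact_force: [-2.1, -3.3, 8.1]
```

```bash
python3 -m crank '[{"dx":0,"dy":0,"dz":0.5,"wx":0,"wy":0,"wz":0,"hand":0},{"dx":0,"dy":0,"dz":0,"wx":0,"wy":0,"wz":0,"hand":0}]' | egrep 'tcp|contact'
```

```text
tcp_pos: [0.4677, -0.0911, 0.0807]
contact_force: [-1.7, -3.5, 8.6]
```

```bash
python3 -m crank '[{"dx":0,"dy":0,"dz":0.3,"wx":0,"wy":0,"wz":0,"hand":0},{"dx":0,"dy":0,"dz":0,"wx":0,"wy":0,"wz":0,"hand":0}]' | egrep 'tcp|contact'
python3 - <<'E'
from h import *
a=optics.capture("scene")[220:340,200:360]
cv2.imwrite("pics/s3.png",cv2.resize(a,None,fx=5,fy=5))
E
```

```text
tcp_pos: [0.4677, -0.0911, 0.0804]
contact_force: [-1.9, -4.2, 9.0]
```

View pics/s3.png

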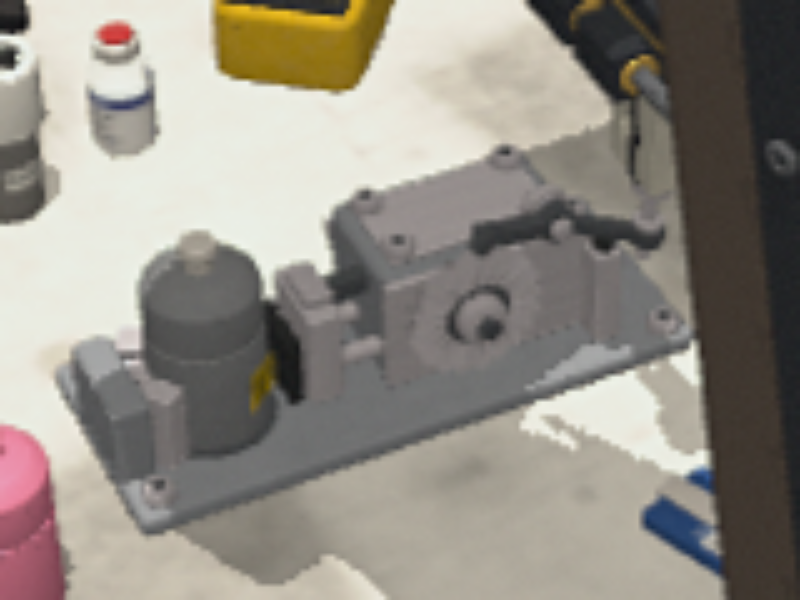

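The wheel is turning and the jaw has begun to leave the pot (jaw plate at crop (315,335), dark pad at (285,350)). Holding here while it creeps back.

```bash
python3 -m crank '[{"dx":0,"dy":0,"dz":0.2,"wx":0,"wy":0,"wz":0,"hand":0},{"dx":0,"dy":0,"dz":0,"wx":0,"wy":0,"wz":0,"hand":0},{"dx":0,"dy":0,"dz":0,"wx":0,"wy":0,"wz":0,"hand":0},{"dx":0,"dy":0,"dz":0,"wx":0,"wy":0,"wz":0,"hand":0},{"dx":0,"dy":0,"dz":0,"wx":0,"wy":0,"wz":0,"hand":0},{"dx":0,"dy":0,"dz":0,"wx":0,"wy":0,"wz":0,"hand":0},{"dx":0,"dy":0,"dz":0,"wx":0,"wy":0,"wz":0,"hand":0},{"dx":0,"dy":0,"dz":0,"wx":0,"wy":0,"wz":0,"hand":0},{"dx":0,"dy":0,"dz":0,"wx":0,"wy":0,"wz":0,"hand":0},{"dx":0,"dy":0,"dz":0,"wx":0,"wy":0,"wz":0,"hand":0}]'
python3 - <<'E'
from h import *
a=optics.capture("scene")[240:320,230:330]
cv2.imwrite("pics/s4.png",cv2.resize(a,None,fx=5,fy=5))
E
python3 -m crank '[{"dx":0,"dy":0,"dz":0,"wx":0,"wy":0,"wz":0,"hand":0},{"dx":0,"dy":0,"dz":0,"wx":0,"wy":0,"wz":0,"hand":0},{"dx":0,"dy":0,"dz":0,"wx":0,"wy":0,"wz":0,"hand":0},{"dx":0,"dy":0,"dz":0,"wx":0,"wy":0,"wz":0,"hand":0},{"dx":0,"dy":0,"dz":0,"wx":0,"wy":0,"wz":0,"hand":0},{"dx":0,"dy":0,"dz":0,"wx":0,"wy":0,"wz":0,"hand":0},{"dx":0,"dy":0,"dz":0,"wx":0,"wy":0,"wz":0,"hand":0},{"dx":0,"dy":0,"dz":0,"wx":0,"wy":0,"wz":0,"hand":0},{"dx":0,"dy":0,"dz":0,"wx":0,"wy":0,"wz":0,"hand":0},{"dx":0,"dy":0,"dz":0,"wx":0,"wy":0,"wz":0,"hand":0}]'
python3 - <<'E'
from h import *
a=optics.capture("scene")[240:320,230:330]
b=cv2.imread("pics/s4.png")
a=cv2.resize(a,None,fx=5,fy=5)
cv2.imwrite("pics/s5.png",cv2.resize(np.vstack([b,a]),(375,600)))
E
```

```text
time_s: 10.52
tcp_pos: [0.4676, -0.0912, 0.0802]
eef_rot: [-179.9, 0.0, 173.7]
contact_force: [-2.3, -4.3, 8.3]
gripper_width: 0.0001
time_s: 11.82
tcp_pos: [0.4676, -0.0912, 0.0802]
eef_rot: [-179.9, 0.0, 173.7]
contact_force: [-1.8, -4.0, 7.9]
gripper_width: 0.0003
```

View pics/s5.png

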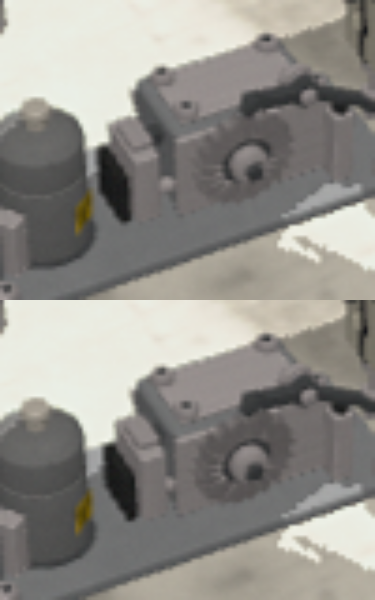

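The jaw moved again between the two frames (pad from x≈115 to x≈122). I'll hold until successive frames stop changing.

```bash
python3 -m crank '[{"dx":0,"dy":0,"dz":0,"wx":0,"wy":0,"wz":0,"hand":0},{"dx":0,"dy":0,"dz":0,"wx":0,"wy":0,"wz":0,"hand":0},{"dx":0,"dy":0,"dz":0,"wx":0,"wy":0,"wz":0,"hand":0},{"dx":0,"dy":0,"dz":0,"wx":0,"wy":0,"wz":0,"hand":0},{"dx":0,"dy":0,"dz":0,"wx":0,"wy":0,"wz":0,"hand":0},{"dx":0,"dy":0,"dz":0,"wx":0,"wy":0,"wz":0,"hand":0},{"dx":0,"dy":0,"dz":0,"wx":0,"wy":0,"wz":0,"hand":0},{"dx":0,"dy":0,"dz":0,"wx":0,"wy":0,"wz":0,"hand":0}]'|grep cont
python3 - <<'E'
from h import *
a=optics.capture("scene")[240:320,230:330]
cv2.imwrite("pics/s6.png",cv2.resize(a,None,fx=5,fy=5))
E
python3 -m crank '[{"dx":0,"dy":0,"dz":0,"wx":0,"wy":0,"wz":0,"hand":0},{"dx":0,"dy":0,"dz":0,"wx":0,"wy":0,"wz":0,"hand":0},{"dx":0,"dy":0,"dz":0,"wx":0,"wy":0,"wz":0,"hand":0},{"dx":0,"dy":0,"dz":0,"wx":0,"wy":0,"wz":0,"hand":0},{"dx":0,"dy":0,"dz":0,"wx":0,"wy":0,"wz":0,"hand":0},{"dx":0,"dy":0,"dz":0,"wx":0,"wy":0,"wz":0,"hand":0},{"dx":0,"dy":0,"dz":0,"wx":0,"wy":0,"wz":0,"hand":0},{"dx":0,"dy":0,"dz":0,"wx":0,"wy":0,"wz":0,"hand":0}]'|grep cont
python3 - <<'E'
from h import *
a=optics.capture("scene")[240:320,230:330]
b=cv2.imread("pics/s6.png"); a=cv2.resize(a,None,fx=5,fy=5)
c=cv2.imread("pics/s4.png")
print(np.abs(a[:,:].astype(int)-b).mean(),np.abs(b.astype(int)-c).mean())
cv2.imwrite("pics/s7.png",cv2.resize(np.vstack([b,a]),(375,600)))
E
```

```text
contact_force: [-1.7, -4.7, 7.7]
contact_force: [-2.1, -4.1, 7.9]
0.5895783333333333 2.2357583333333335
```

View pics/s7.png

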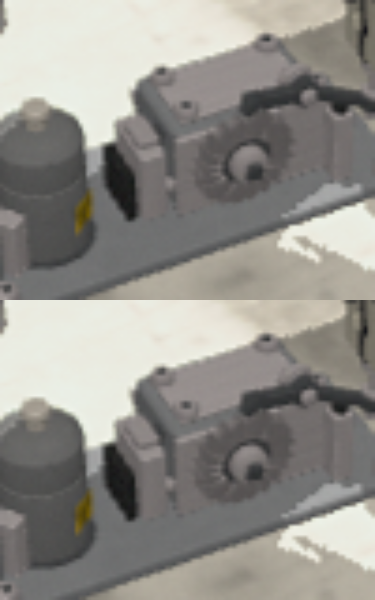

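The two last frames are identical apart from noise, so the jaw is at its stop, 7–8 px back, which is about 18 mm. Releasing the screw straight up and moving the arm clear enough to re-measure.

```bash
python3 -m crank '[{"dx":0,"dy":0,"dz":-1.5,"wx":0,"wy":0,"wz":0,"hand":0},{"dx":0,"dy":0,"dz":-4,"wx":0,"wy":0,"wz":0,"hand":0},{"dx":0,"dy":0,"dz":-15,"wx":0,"wy":0,"wz":0,"hand":0},{"dx":0,"dy":0,"dz":-50,"wx":0,"wy":0,"wz":0,"hand":100},{"dx":0,"dy":0,"dz":-20,"wx":0,"wy":0,"wz":0,"hand":100},{"dx":0,"dy":0,"dz":0,"wx":0,"wy":0,"wz":0,"hand":100}]'
python3 - <<'E'
from h import *
np.set_printoptions(precision=4,suppress=True)
for c in ("scene","top"):
    im=optics.capture(c)
    if c=="scene": cv2.imwrite("pics/s8.png",cv2.resize(im[190:340,180:380],None,fx=4,fy=4))
    else: cv2.imwrite("pics/t8.png",cv2.resize(im[190:310,200:400],None,fx=4,fy=4))
    for d in finder.place_of("pig_centre",c): print(c,round(d["conf"],2),d["centre"],atz(c,d["centre"],.052))
    for m in finder.masks_of("pig_centre",c): print(c,round(m["conf"],2),m["rect"])
E
```

```text
time_s: 14.72
tcp_pos: [0.4686, -0.0902, 0.1716]
eef_rot: [179.9, 0.2, 173.6]
contact_force: [0.5, -0.3, -0.7]
gripper_width: 0.025
scene 0.92 [195.6, 320.4] [0.477  0.1911 0.052 ]
scene 0.86 [238.8, 283.6] [0.5206 0.0815 0.052 ]
scene 0.56 [172.5, 297.7] [0.5531 0.2006 0.052 ]
scene 0.92 [197.9, 323.5, 25.7, 45.7]
scene 0.6 [241.5, 288.6, 27.0, 47.7]
scene 0.57 [175.3, 295.2, 29.4, 44.2]
```

View pics/s8.png

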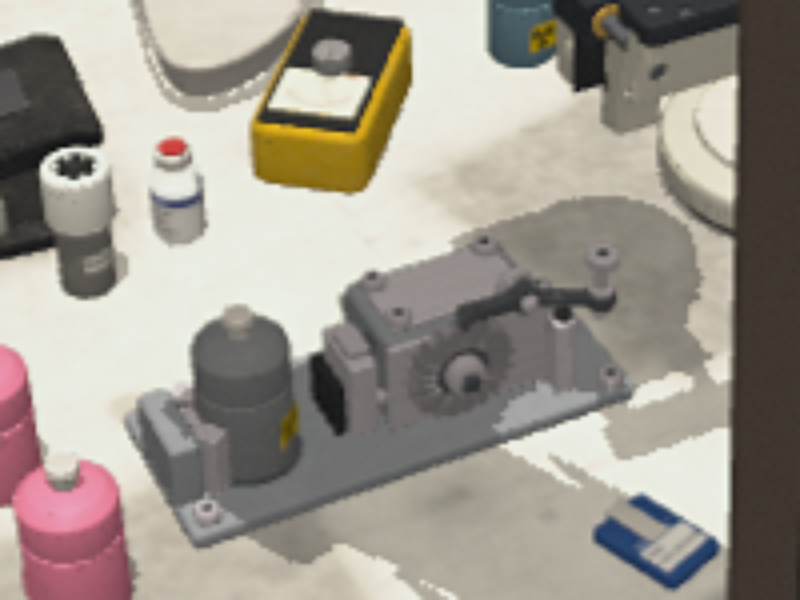

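View pics/t8.png

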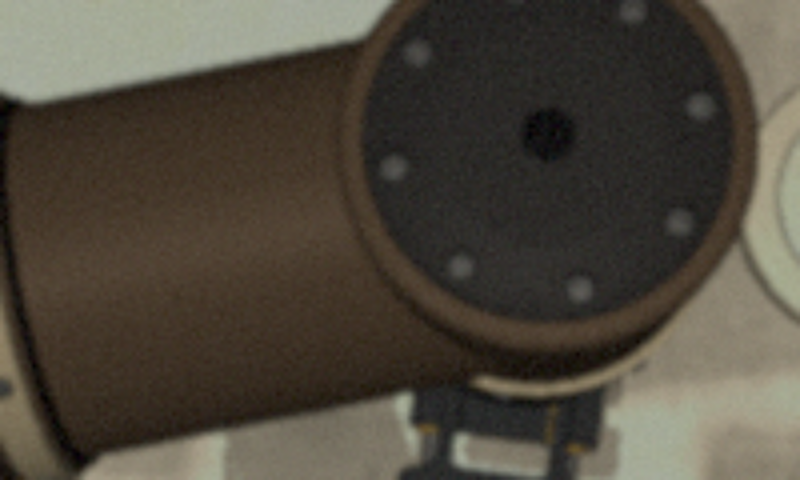

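The pawl has sprung back and the jaw stays open. The vial pot stands upright at crop (243,400). The top view is blocked by the arm, so I keep the triangulated pot axis of (0.514, 0.081); its knob height of 0.0943 m matches the required 0.094 m.

```bash
python3 -c "
from h import *
plan([((.514,.081,.145),5)],173.5,5)"
```

```text
{'dx': -5.6, 'dy': 35.1, 'dz': 4.8, 'wx': -0.0, 'wy': -0.0, 'wz': 0.0}
{'dx': -5.5, 'dy': 35.1, 'dz': 4.8, 'wx': -0.0, 'wy': -0.0, 'wz': 0.0}
{'dx': -5.5, 'dy': 35.1, 'dz': 4.8, 'wx': -0.0, 'wy': -0.0, 'wz': 0.0}
{'dx': -5.5, 'dy': 35.1, 'dz': 4.8, 'wx': -0.0, 'wy': -0.0, 'wz': 0.0}
{'dx': -5.5, 'dy': 35.1, 'dz': 4.8, 'wx': -0.0, 'wy': -0.0, 'wz': 0.0}
```

```bash
python3 -m crank '[{"dx":-5.5,"dy":35,"dz":5,"wx":0,"wy":0,"wz":0,"hand":100},{"dx":-5.5,"dy":35,"dz":5,"wx":0,"wy":0,"wz":0,"hand":100},{"dx":-5.5,"dy":35,"dz":5,"wx":0,"wy":0,"wz":0,"hand":100},{"dx":-5.5,"dy":35,"dz":5,"wx":0,"wy":0,"wz":0,"hand":100},{"dx":-5.5,"dy":35,"dz":5,"wx":0,"wy":0,"wz":0,"hand":100},{"dx":0,"dy":0,"dz":0,"wx":0,"wy":0,"wz":0,"hand":100},{"dx":0,"dy":0,"dz":0,"wx":0,"wy":0,"wz":0,"hand":100},{"dx":0,"dy":0,"dz":0,"wx":0,"wy":0,"wz":0,"hand":100}]'
python3 - <<'E'
from h import *
im=optics.capture("scene"); s=get_state()
print(s["tcp_pos"],proj("scene",s["tcp_pos"]))
v=im.copy()
for z in (.0,.01,.03): pass
for p in proj("scene",np.array([[.514,.081,z] for z in (.01,.094)])): cv2.circle(v,tuple(int(round(q)) for q in p),1,(0,0,255),-1)
cv2.imwrite("pics/s9.png",cv2.resize(v[190:340,150:350],None,fx=4,fy=4))
E
```

```text
time_s: 16.02
tcp_pos: [0.514, 0.0797, 0.145]
eef_rot: [-180.0, -0.0, 173.6]
contact_force: [-0.3, -0.4, 0.5]
gripper_width: 0.0877
[0.5140753  0.07967987 0.14508206] [[238.11775264 245.88222962]]
```

View pics/s9.png

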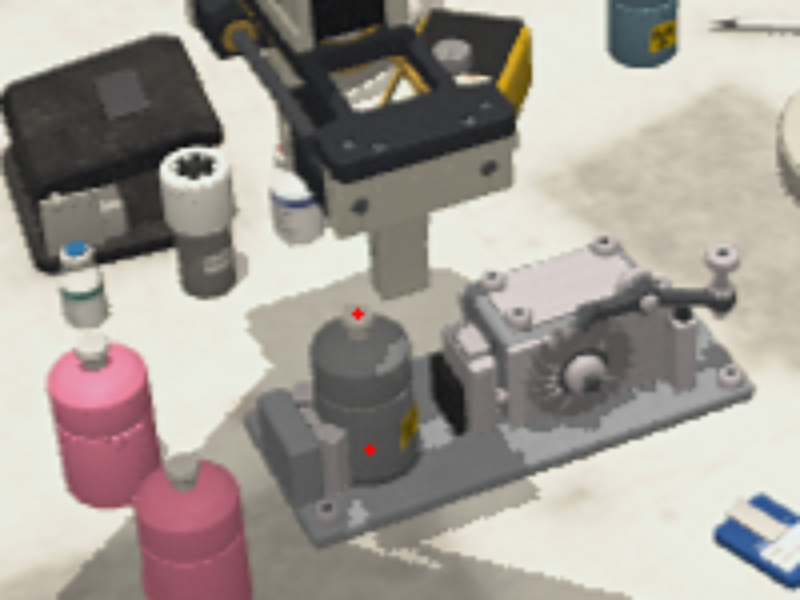

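Projected axis dots fall on the knob (357,314) and the foot centre. Descending, checking for contact, then gripping.

```bash
python3 -m crank '[{"dx":0,"dy":1,"dz":20,"wx":0,"wy":0,"wz":0,"hand":100},{"dx":0,"dy":0,"dz":20,"wx":0,"wy":0,"wz":0,"hand":100},{"dx":0,"dy":0,"dz":20,"wx":0,"wy":0,"wz":0,"hand":100},{"dx":0,"dy":0,"dz":0,"wx":0,"wy":0,"wz":0,"hand":100}]'
python3 -m crank '[{"dx":0,"dy":0,"dz":15,"wx":0,"wy":0,"wz":0,"hand":100},{"dx":0,"dy":0,"dz":15,"wx":0,"wy":0,"wz":0,"hand":100},{"dx":0,"dy":0,"dz":14,"wx":0,"wy":0,"wz":0,"hand":100},{"dx":0,"dy":0,"dz":0,"wx":0,"wy":0,"wz":0,"hand":100}]'
```

```text
time_s: 16.58
tcp_pos: [0.5134, 0.0804, 0.0841]
eef_rot: [-179.9, -0.1, 173.6]
contact_force: [0.0, -0.8, -0.0]
gripper_width: 0.0879
time_s: 17.08
tcp_pos: [0.5135, 0.081, 0.0397]
eef_rot: [-179.9, -0.1, 173.6]
contact_force: [0.4, -0.2, -0.1]
gripper_width: 0.0876
```

```bash
python3 -m crank '[{"dx":0,"dy":0,"dz":0,"wx":0,"wy":0,"wz":0,"hand":70},{"dx":0,"dy":0,"dz":0,"wx":0,"wy":0,"wz":0,"hand":60},{"dx":0,"dy":0,"dz":0,"wx":0,"wy":0,"wz":0,"hand":50},{"dx":0,"dy":0,"dz":0,"wx":0,"wy":0,"wz":0,"hand":40},{"dx":0,"dy":0,"dz":0,"wx":0,"wy":0,"wz":0,"hand":30},{"dx":0,"dy":0,"dz":0,"wx":0,"wy":0,"wz":0,"hand":20},{"dx":0,"dy":0,"dz":0,"wx":0,"wy":0,"wz":0,"hand":20},{"dx":0,"dy":0,"dz":0,"wx":0,"wy":0,"wz":0,"hand":20}]' 15
python3 -m crank '[{"dx":0,"dy":0,"dz":0,"wx":0,"wy":0,"wz":0,"hand":0},{"dx":0,"dy":0,"dz":0,"wx":0,"wy":0,"wz":0,"hand":0},{"dx":0,"dy":0,"dz":0,"wx":0,"wy":0,"wz":0,"hand":0}]' 45
```

```text
time_s: 18.08
tcp_pos: [0.5141, 0.0814, 0.0412]
eef_rot: [-180.0, -0.0, 173.6]
contact_force: [-5.0, 1.3, 4.9]
gripper_width: 0.045
time_s: 18.45
tcp_pos: [0.514, 0.0814, 0.0412]
eef_rot: [-180.0, -0.0, 173.6]
contact_force: [-4.1, 0.6, 5.6]
gripper_width: 0.0447
```

Grip width is 45 mm, matching the 46 mm body. Lifting slowly.

```bash
python3 -m crank '[{"dx":0,"dy":0,"dz":-2,"wx":0,"wy":0,"wz":0,"hand":0},{"dx":0,"dy":-1,"dz":-4,"wx":0,"wy":0,"wz":0,"hand":0},{"dx":0,"dy":-1,"dz":-6,"wx":0,"wy":0,"wz":0,"hand":0},{"dx":0,"dy":0,"dz":0,"wx":0,"wy":0,"wz":0,"hand":0}]'
python3 -m crank '[{"dx":0,"dy":-1,"dz":-12,"wx":0,"wy":0,"wz":0,"hand":0},{"dx":0,"dy":0,"dz":-20,"wx":0,"wy":0,"wz":0,"hand":0},{"dx":0,"dy":0,"dz":-30,"wx":0,"wy":0,"wz":0,"hand":0},{"dx":0,"dy":0,"dz":-20,"wx":0,"wy":0,"wz":0,"hand":0},{"dx":0,"dy":0,"dz":0,"wx":0,"wy":0,"wz":0,"hand":0},{"dx":0,"dy":0,"dz":0,"wx":0,"wy":0,"wz":0,"hand":0}]'
python3 - <<'E'
from h import *
im=optics.capture("scene"); s=get_state()
print(s["tcp_pos"])
cv2.imwrite("pics/s10.png",cv2.resize(im[150:350,150:400],None,fx=3,fy=3))
im=optics.capture("top")
cv2.imwrite("pics/t10.png",im[150:350,150:500])
print(finder.place_of("transfer_pot","top"),finder.place_of("transfer_pot","scene"))
E
```

```text
time_s: 18.95
tcp_pos: [0.5145, 0.0795, 0.0535]
eef_rot: [180.0, 0.0, 173.6]
contact_force: [0.9, 0.7, -7.6]
gripper_width: 0.0444
time_s: 19.7
tcp_pos: [0.5133, 0.0782, 0.1344]
eef_rot: [-180.0, -0.1, 173.6]
contact_force: [-0.5, -0.3, -7.8]
gripper_width: 0.0446
[0.51319447 0.07808952 0.13408583]
[{'centre': [417.0, 238.3], 'conf': 0.71}] []
```

View pics/s10.png

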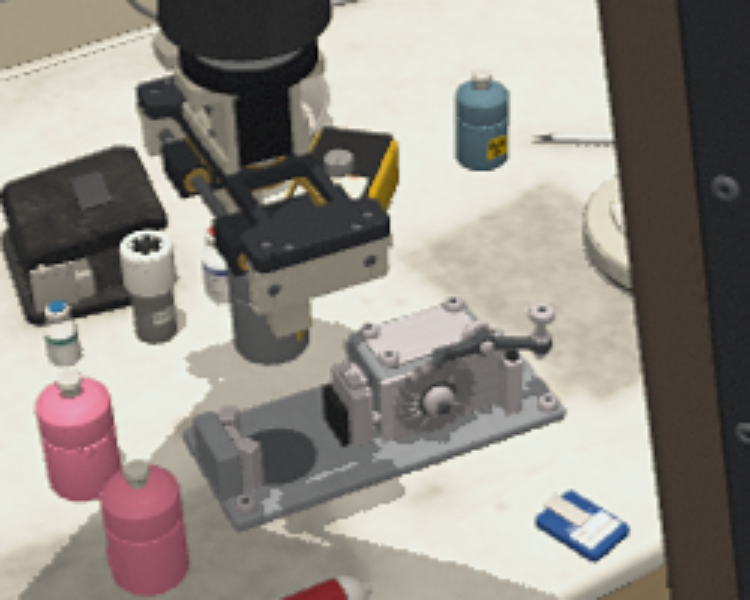

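View pics/t10.png

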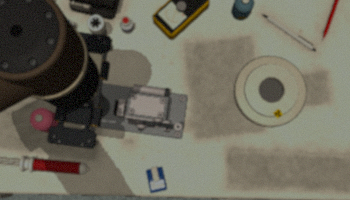

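The pot is lifted and hangs upright (about 7.8 N), and the clamp is empty with its jaw still back. In the top view the well is at about (421,240). Next I'll fit it more accurately.

Run:
```python
from h import *
np.set_printoptions(precision=4,suppress=True)
K,R,t=cal("top"); print("cam",-R.T@t)
im=np.mean([optics.capture("top").astype(float) for _ in range(4)],0).astype(np.uint8)
g=cv2.cvtColor(im,cv2.COLOR_BGR2GRAY)
x0,y0=370,190; c=g[y0:y0+100,x0:x0+105]
b=cv2.GaussianBlur(cv2.resize(c,None,fx=4,fy=4,interpolation=cv2.INTER_CUBIC),(0,0),2)
m=(b<95).astype(np.uint8)
seed=b[195:205,200:210].mean(); rim=b[150:250,120:130].mean(); print(seed,rim)
m=(b<(seed+np.median(b[130:145,190:220]))/2).astype(np.uint8)
n,l,st,ce=cv2.connectedComponentsWithStats(m); k=l[200,205]; print(st[k],ce[k])
cn=max(cv2.findContours((l==k).astype(np.uint8),0,1)[0],key=len)
e=cv2.fitEllipse(cn); print(e)
px=(np.array(e[0])+.5)/4-.5+[x0,y0]; print(px)
for z in (.015,.036): P=atz("top",px,z); print(z,P, "diam",np.array(e[1])/4/483.6*( (R@P+t)[2]))
e2=cv2.cvtColor(b,cv2.COLOR_GRAY2BGR); cv2.ellipse(e2,e,(0,0,255),1)
# predicted outlines for center P
P=atz("top",px,.036); a=np.linspace(0,2*np.pi,200)
for r,z,col in((.077,.0,(255,0,0)),(.077,.030,(0,255,0)),(.027,.036,(0,255,255)),(.027,.015,(255,0,255))):
    q=proj("top",np.c_[P[0]+r*np.cos(a),P[1]+r*np.sin(a),np.full(200,z)]); q=((q-[x0,y0]+.5)*4-.5).round().astype(int); cv2.polylines(e2,[q],True,col,1)
cv2.imwrite("pics/pot2.png",e2)
```

```text
cam [ 0.3806 -0.0771  1.0382]
69.48 145.294
[ 155  149  104  101 8140] [206.407  199.0547]
((206.41941833496094, 199.03775024414062), (99.48274230957031, 102.50891876220703), 118.837890625)
[421.2299 239.3844]
0.015 [ 0.5562 -0.2891  0.015 ] diam [0.0533 0.0549]
0.036 [ 0.5526 -0.2848  0.036 ] diam [0.0522 0.0538]
```

View pics/pot2.png

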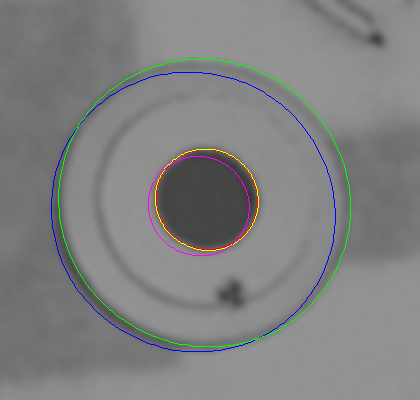

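The fit agrees: the 54 mm rim at z=0.036 and the outer outline both match, so the well centre is (0.5526, -0.2848). Transferring with the foot well above the clamp.

```bash
python3 -c "
from h import *
plan([((.5132,.078,.165),1),((.5526,-.2848,.16),8),((.5526,-.2848,.10),3)],173.6,12)"
```

```text
{'dx': 0.7, 'dy': -0.5, 'dz': -30.3, 'wx': -0.0, 'wy': -0.0, 'wz': 0.0}
{'dx': -9.9, 'dy': -44.5, 'dz': 0.6, 'wx': -0.0, 'wy': -0.0, 'wz': 0.0}
{'dx': -9.9, 'dy': -44.5, 'dz': 0.6, 'wx': -0.0, 'wy': -0.0, 'wz': 0.0}
{'dx': -9.9, 'dy': -44.5, 'dz': 0.6, 'wx': -0.0, 'wy': -0.0, 'wz': 0.0}
{'dx': -9.9, 'dy': -44.5, 'dz': 0.6, 'wx': -0.0, 'wy': -0.0, 'wz': 0.0}
{'dx': -9.9, 'dy': -44.5, 'dz': 0.6, 'wx': -0.0, 'wy': -0.0, 'wz': 0.0}
{'dx': -9.9, 'dy': -44.5, 'dz': 0.6, 'wx': -0.0, 'wy': -0.0, 'wz': 0.0}
{'dx': -9.9, 'dy': -44.5, 'dz': 0.6, 'wx': -0.0, 'wy': -0.0, 'wz': 0.0}
{'dx': -9.9, 'dy': -44.5, 'dz': 0.6, 'wx': -0.0, 'wy': -0.0, 'wz': 0.0}
{'dx': -0.0, 'dy': 0.0, 'dz': 20.0, 'wx': -0.0, 'wy': -0.0, 'wz': 0.0}
{'dx': -0.0, 'dy': 0.0, 'dz': 20.0, 'wx': -0.0, 'wy': -0.0, 'wz': 0.0}
{'dx': -0.0, 'dy': 0.0, 'dz': 20.0, 'wx': -0.0, 'wy': -0.0, 'wz': 0.0}
```

```bash
python3 -m crank '[{"dx":0,"dy":0,"dz":-30,"wx":0,"wy":0,"wz":0,"hand":0},{"dx":-6,"dy":-25,"dz":0,"wx":0,"wy":0,"wz":0,"hand":0},{"dx":-10,"dy":-45,"dz":0,"wx":0,"wy":0,"wz":0,"hand":0},{"dx":-11,"dy":-50,"dz":0,"wx":0,"wy":0,"wz":0,"hand":0},{"dx":-11,"dy":-50,"dz":0,"wx":0,"wy":0,"wz":0,"hand":0},{"dx":-11,"dy":-50,"dz":0,"wx":0,"wy":0,"wz":0,"hand":0},{"dx":-11,"dy":-50,"dz":0,"wx":0,"wy":0,"wz":0,"hand":0},{"dx":-10,"dy":-45,"dz":0,"wx":0,"wy":0,"wz":0,"hand":0},{"dx":-8,"dy":-35,"dz":0,"wx":0,"wy":0,"wz":0,"hand":0},{"dx":0,"dy":-6,"dz":0,"wx":0,"wy":0,"wz":0,"hand":0}]'
python3 -m crank '[{"dx":0,"dy":0,"dz":30,"wx":0,"wy":0,"wz":0,"hand":0},{"dx":0,"dy":0,"dz":30,"wx":0,"wy":0,"wz":0,"hand":0},{"dx":0,"dy":0,"dz":10,"wx":0,"wy":0,"wz":0,"hand":0},{"dx":0,"dy":0,"dz":0,"wx":0,"wy":0,"wz":0,"hand":0},{"dx":0,"dy":0,"dz":0,"wx":0,"wy":0,"wz":0,"hand":0}]'
python3 - <<'E'
from h import *
s=get_state(); print(s["tcp_pos"])
plan([((.5526,-.2848,s["tcp_pos"][2]),1)],173.6)
im=optics.capture("scene"); cv2.imwrite("pics/s11.png",cv2.resize(im[130:330,260:460],None,fx=3,fy=3))
im=optics.capture("top"); cv2.imwrite("pics/t11.png",cv2.resize(im[170:310,340:500],None,fx=4,fy=4))
E
```

```text
time_s: 21.35
tcp_pos: [0.5518, -0.2862, 0.1642]
eef_rot: [-180.0, -0.1, 173.5]
contact_force: [-0.6, 1.0, -8.2]
gripper_width: 0.0447
time_s: 21.98
tcp_pos: [0.5532, -0.2841, 0.0965]
eef_rot: [-180.0, 0.1, 173.7]
contact_force: [0.2, 0.2, -6.7]
gripper_width: 0.0442
[ 0.55317592 -0.2840922   0.09645875]
{'dx': 0.5, 'dy': -0.8, 'dz': -0.0, 'wx': -0.0, 'wy': 0.1, 'wz': 0.1}
```

View pics/s11.png

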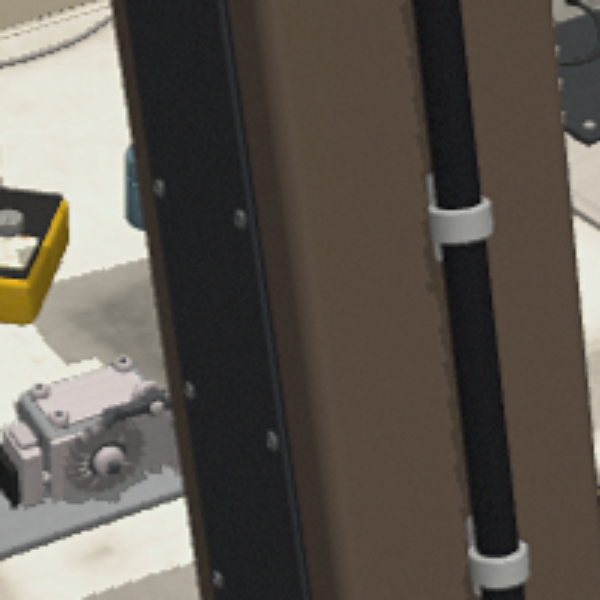

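View pics/t11.png

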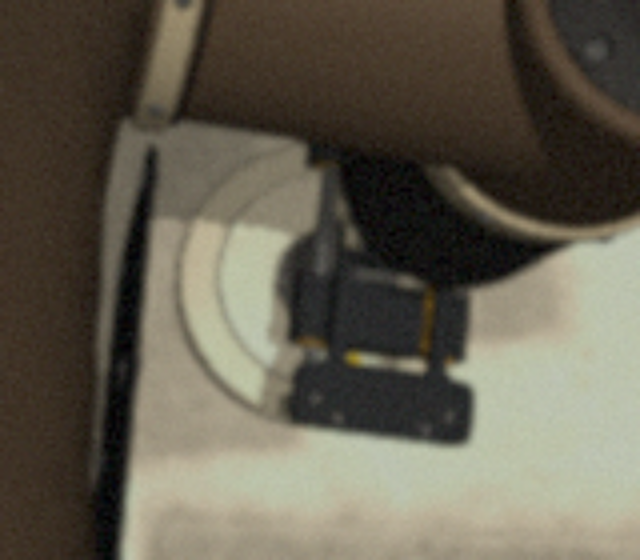

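The views are blocked here, so I'll descend by feel. The rim would be met at TCP z≈0.067 and the floor at ≈0.046.

```bash
python3 -m crank '[{"dx":0.5,"dy":-0.8,"dz":10,"wx":0,"wy":0,"wz":0,"hand":0},{"dx":0,"dy":0,"dz":10,"wx":0,"wy":0,"wz":0,"hand":0},{"dx":0,"dy":0,"dz":4,"wx":0,"wy":0,"wz":0,"hand":0},{"dx":0,"dy":0,"dz":0,"wx":0,"wy":0,"wz":0,"hand":0}]'
python3 -m crank '[{"dx":0,"dy":0,"dz":2,"wx":0,"wy":0,"wz":0,"hand":0},{"dx":0,"dy":0,"dz":2,"wx":0,"wy":0,"wz":0,"hand":0},{"dx":0,"dy":0,"dz":2,"wx":0,"wy":0,"wz":0,"hand":0},{"dx":0,"dy":0,"dz":0,"wx":0,"wy":0,"wz":0,"hand":0}]'
```

```text
time_s: 22.58
tcp_pos: [0.5512, -0.2847, 0.0704]
eef_rot: [180.0, -0.1, 173.6]
contact_force: [-0.4, 0.9, -7.6]
gripper_width: 0.0446
time_s: 23.08
tcp_pos: [0.5515, -0.2848, 0.065]
eef_rot: [180.0, 0.0, 173.6]
contact_force: [0.6, -0.3, -6.9]
gripper_width: 0.0446
```

```bash
python3 -m crank '[{"dx":-1,"dy":0,"dz":1,"wx":0,"wy":0,"wz":0,"hand":0},{"dx":0,"dy":0,"dz":2,"wx":0,"wy":0,"wz":0,"hand":0},{"dx":0,"dy":0,"dz":2,"wx":0,"wy":0,"wz":0,"hand":0},{"dx":0,"dy":0,"dz":0,"wx":0,"wy":0,"wz":0,"hand":0}]'
python3 -m crank '[{"dx":0,"dy":0,"dz":2,"wx":0,"wy":0,"wz":0,"hand":0},{"dx":0,"dy":0,"dz":2,"wx":0,"wy":0,"wz":0,"hand":0},{"dx":0,"dy":0,"dz":2,"wx":0,"wy":0,"wz":0,"hand":0},{"dx":0,"dy":0,"dz":0,"wx":0,"wy":0,"wz":0,"hand":0}]'
```

```text
time_s: 23.58
tcp_pos: [0.5523, -0.2848, 0.0597]
eef_rot: [180.0, -0.0, 173.6]
contact_force: [-0.4, -0.6, -7.2]
gripper_width: 0.0441
time_s: 24.08
tcp_pos: [0.5525, -0.2849, 0.0538]
eef_rot: [180.0, -0.0, 173.6]
contact_force: [0.2, -0.4, -7.5]
gripper_width: 0.0444
```

```bash
python3 -m crank '[{"dx":0,"dy":0,"dz":2,"wx":0,"wy":0,"wz":0,"hand":0},{"dx":0,"dy":0,"dz":1,"wx":0,"wy":0,"wz":0,"hand":0},{"dx":0,"dy":0,"dz":1,"wx":0,"wy":0,"wz":0,"hand":0},{"dx":0,"dy":0,"dz":0,"wx":0,"wy":0,"wz":0,"hand":0}]'
```

```text
time_s: 24.58
tcp_pos: [0.5526, -0.2849, 0.05]
eef_rot: [-180.0, 0.0, 173.6]
contact_force: [0.5, 0.4, -7.9]
gripper_width: 0.0444
```

No contact on the way in: the foot is about 19 mm up inside the well. Creeping down to the floor.

```bash
for i in 1 2; do python3 -m crank '[{"dx":0,"dy":0,"dz":1,"wx":0,"wy":0,"wz":0,"hand":0},{"dx":0,"dy":0,"dz":0,"wx":0,"wy":0,"wz":0,"hand":0}]'|egrep 'tcp|cont'; done
```

```text
tcp_pos: [0.5526, -0.2849, 0.049]
contact_force: [0.2, -0.8, -7.1]
tcp_pos: [0.5526, -0.2849, 0.048]
contact_force: [0.5, -0.2, -7.8]
```

```bash
for i in 1 2 3; do python3 -m crank '[{"dx":0,"dy":0,"dz":0.6,"wx":0,"wy":0,"wz":0,"hand":0},{"dx":0,"dy":0,"dz":0,"wx":0,"wy":0,"wz":0,"hand":0}]'|egrep 'tcp|cont'; done
```

```text
tcp_pos: [0.5526, -0.2849, 0.0474]
contact_force: [-0.4, -0.1, -7.7]
tcp_pos: [0.5525, -0.2849, 0.0468]
contact_force: [0.7, 0.9, -7.2]
tcp_pos: [0.5525, -0.2849, 0.0462]
contact_force: [-0.8, -0.6, -7.6]
```

```bash
python3 -m crank '[{"dx":0,"dy":0,"dz":0.6,"wx":0,"wy":0,"wz":0,"hand":0},{"dx":0,"dy":0,"dz":0,"wx":0,"wy":0,"wz":0,"hand":0}]'|egrep 'tcp|cont'
```

```text
tcp_pos: [0.5526, -0.2849, 0.0461]
contact_force: [-1.0, 1.2, -1.9]
```

```bash
python3 -m crank '[{"dx":0,"dy":0,"dz":0.6,"wx":0,"wy":0,"wz":0,"hand":0},{"dx":0,"dy":0,"dz":0,"wx":0,"wy":0,"wz":0,"hand":0}]'|egrep 'tcp|cont'
```

```text
tcp_pos: [0.5526, -0.285, 0.046]
contact_force: [-3.7, 2.2, 5.9]
```

It touches down at TCP z=0.046, exactly the expected floor height. Easing off and opening.

```bash
python3 -m crank '[{"dx":0,"dy":0,"dz":-0.6,"wx":0,"wy":0,"wz":0,"hand":0},{"dx":0,"dy":0,"dz":0,"wx":0,"wy":0,"wz":0,"hand":55},{"dx":0,"dy":0,"dz":0,"wx":0,"wy":0,"wz":0,"hand":65},{"dx":0,"dy":0,"dz":0,"wx":0,"wy":0,"wz":0,"hand":80},{"dx":0,"dy":0,"dz":0,"wx":0,"wy":0,"wz":0,"hand":100},{"dx":0,"dy":0,"dz":0,"wx":0,"wy":0,"wz":0,"hand":100},{"dx":0,"dy":0,"dz":0,"wx":0,"wy":0,"wz":0,"hand":100},{"dx":0,"dy":0,"dz":0,"wx":0,"wy":0,"wz":0,"hand":100}]'
```

```text
time_s: 27.32
tcp_pos: [0.5525, -0.2849, 0.0456]
eef_rot: [180.0, -0.0, 173.6]
contact_force: [0.0, -0.6, 0.2]
gripper_width: 0.0876
```

```bash
python3 -m crank '[{"dx":0,"dy":0,"dz":-15,"wx":0,"wy":0,"wz":0,"hand":100},{"dx":0,"dy":0,"dz":-35,"wx":0,"wy":0,"wz":0,"hand":100},{"dx":0,"dy":0,"dz":-50,"wx":0,"wy":0,"wz":0,"hand":100},{"dx":0,"dy":0,"dz":-50,"wx":0,"wy":0,"wz":0,"hand":100},{"dx":38,"dy":-33,"dz":0,"wx":0,"wy":0,"wz":0,"hand":100},{"dx":38,"dy":-33,"dz":0,"wx":0,"wy":0,"wz":0,"hand":100},{"dx":38,"dy":-33,"dz":0,"wx":0,"wy":0,"wz":0,"hand":100},{"dx":38,"dy":-33,"dz":0,"wx":0,"wy":0,"wz":0,"hand":100},{"dx":38,"dy":-33,"dz":0,"wx":0,"wy":0,"wz":0,"hand":100},{"dx":0,"dy":0,"dz":0,"wx":0,"wy":0,"wz":0,"hand":100}]'
python3 - <<'E'
from h import *
a=optics.capture("scene"); b=optics.capture("top")
cv2.imwrite("pics/s12.png",a); cv2.imwrite("pics/t12.png",cv2.resize(b[150:310,210:510],None,fx=2.6,fy=2.6))
for c in("scene","top"):
    for d in finder.place_of("pig_centre",c): print(c,round(d["conf"],2),d["centre"],atz(c,d["centre"],.057))
E
```

```text
time_s: 28.58
tcp_pos: [0.3429, -0.4292, 0.197]
eef_rot: [-180.0, 0.1, 173.4]
contact_force: [-0.2, 0.9, 0.2]
gripper_width: 0.0877
scene 0.9 [197.4, 322.4] [0.46593477 0.19241343 0.057     ]
scene 0.59 [174.0, 293.4] [0.55688425 0.19527272 0.057     ]
scene 0.43 [331.4, 264.1] [ 0.46661143 -0.09288472  0.057     ]
scene 0.28 [292.7, 280.5] [ 0.46744511 -0.00437636  0.057     ]
top 0.98 [423.8, 236.0] [ 0.55618565 -0.28576831  0.057     ]
top 0.76 [199.4, 225.9] [0.56747013 0.17749221 0.057     ]
top 0.73 [191.2, 265.9] [0.48407627 0.18926844 0.057     ]
```

View pics/s12.png

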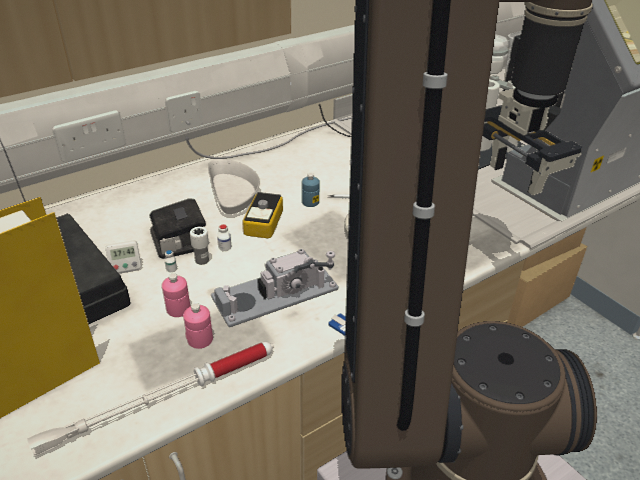

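View pics/t12.png

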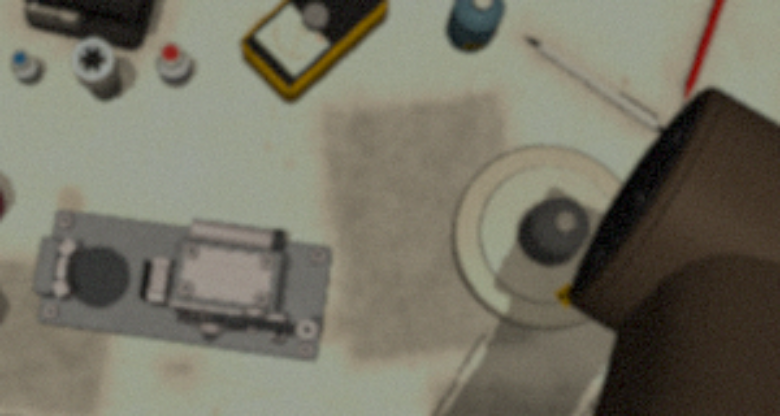

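The top view shows the vial pot in the well (crop (552,230)), the jaw still right back (crop (155,280)) and the arm clear. One last check of the knob position, then I hand in.

Run:
```python
from h import *
print("knob expected",(proj("top",[.5526,-.2849,.099])[0]-[210,150])*2.6, get_state()["contact_force"])
order.close_job()
```

```text
knob expected [566.46940714 218.71577044] [ 0.12359203 -0.40754946 -0.14488163]
the job is handed in; nothing more can be done
```

The vial pot is standing upright in the well of the transfer pot, and I handed the job in at about 29 s on the robot's clock. The hand-in reports no verdict, so the checks below are my own.

**Release:** I met the trip screw's head at z ≈ 0.085 and pressed in steps of 0.5 mm or less, about 4.7 mm in all. The highest vertical reading was 11.0 N, about 12 N with the sideways force included. I held it there for about 4 s, until two pictures a second apart showed no more movement. Only then did I let go of the screw.

**Transfer:** I gripped the pot by its body, which measured 45 mm between the fingers. I lifted it out, about 7.8 N hanging, and lowered it into the well without touching the rim. It met the floor at the expected height with only a few newtons.

**Last checks:**
- **Vial pot:** In the top picture the knob is within about 1 mm of where an upright, centred pot would put it. The network's centre is about 3.5 mm from the measured well centre, inside the 10 mm limit.
- **Jaw:** It still looks fully back. I judged this from pictures only (about 18 mm); there is no direct reading of it.
- **Robot:** It is clear of everything, with force readings at zero within noise.

**What failed or disagreed:**
- The first move was refused because its rows left out some keys.
- The fixed "scene" camera could not see the transfer pot at the end because the arm was in the way. The placing was therefore confirmed by the top camera, the force and the touchdown height only.
- The press force was slightly above the 10 N stated for drawing the nose out, but well below 16 N.

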